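Scan a seed dish through one full turn of the hand turntable

TASK

Take the large turntable that carries the black dish of seed by its upright crank handle and turn it by hand one full turn anticlockwise (seen from above), so that the whole dish passes the reader head. Stop with the handle back where it started and let go; the dish must stay seated, and leave the small empty turntable alone.

Things in the scene. Friction and masses are not known exactly. Their poses are not given: they have to be found in the camera images.
- turntable (a joint): Angle (rad) of the large turntable about its vertical axis; grows anticlockwise seen from above, starts between -1 and 1; no stop within two turns. Aluminium platter 210 mm across, top 34 mm above the worktop, on a fixed white stand; a grey reader head 67 mm tall stands 12 mm outside its edge. Light friction (about 1 N at the handle): it stays where it is left.
- turntable_grip (a point): Middle of the large turntable's black upright crank handle: a round sleeve 18 mm in diameter, from 72 to 138 mm above the worktop; this point is on its axis, 105 mm above the worktop, 88 mm from the turntable's axis. The sleeve revolves freely on its pin, so a gripper holding it can go round without turning; hold it firmly (about 25 N). Dish and reader head are lower than 70 mm.
- dish: Black round sample dish full of dark seed, 109 mm across, 35 mm high, about 0.28 kg, loose in a seat in the middle of the large turntable (seat rim 9 mm high, 3 mm play all round). Origin: centre of its underside, at the start on the turntable's axis, 34 mm above the worktop; z up.
- small_turntable (a joint): Angle (rad) of the other, small turntable, 124 mm across, empty, no reader head, with a like but shorter crank handle (top 100 mm above the worktop, 46 mm from its axis). It starts at 0 and grows anticlockwise; leave it alone. Behind it, from 0.64 m ahead of the robot and from its centre line to the right, stands a tall fixed computer screen: keep the arm clear of it.
Not all that is in view belongs to the job. What is shaped like the dish but red is not meant.

How it is judged (in metres and radians):
On the way:
1. the large turntable has been turned anticlockwise to about half a turn, its handle opposite where it started (distance of turntable_grip from where it was at the start of the episode above 0.15 m and value of joint turntable above 0.5 rad).
At the end, for the whole second after the job is handed in: the large turntable has made one full turn anticlockwise and is at rest with its handle within 25 mm (about 16 degrees) of where it started; the dish is still flat in its seat (distance of turntable_grip from where it was at the start of the episode below 0.025 m and value of joint turntable between 4.8 and 7.8 rad and velocity of joint turntable between -0.1 and 0.1 rad/s and distance of dish from where it was at the start of the episode below 0.012 m and angle between dish's own z axis and vertical below 0.12 rad); the robot touches nothing.
It fails at once if the small turntable is turned by more than about 14 degrees (value of joint small_turntable above 0.25 rad or value of joint small_turntable below -0.25 rad).
It also fails if it takes over 64 s, if anything falls off the work surface, if the arm or the gripper's body presses on something with over 40 N, if the wrist force passes 120 N, or if a joint passes its speed limit or range.

ROBOT

A 6-joint arm with a two-finger parallel gripper is mounted at the origin on a cart in front of the work surface, level with it; the furniture and walls round the work are solid. World frame = base frame: x ahead of the robot, y to its left, z up, the work surface at z = 0. Lengths are in m, angles in degrees, forces in N, time in s.
With the tool pointing down it reaches from about 0.425 to 1.125 m from the base axis. Payload 14.9 kg.
Tool frame: the origin (TCP) lies at the very end of the fingers, on their centre line; the grasp point (between the pads) lies 19 mm behind it; z points along the fingers, y is the line along which they close (so a half turn about z gives the same grasp; the last joint's range is limited). The gripper opens to 91 mm and grips with 3 to 60 N. Pads are 32 mm wide; open, the fingers measure 118 mm over their backs; the gripper's body (76 mm by 178 mm) begins 60 mm behind the grasp point.
Start: joints at [-78.455, 21.709, 99.362, -0, 58.929, -1.908], TCP at [0.163, -0.681, 0.214] pointing down, gripper open.
Joint ranges: [-158.91, 158.91], [-42.39, 125.64], [0.06, 152.35], [-60.88, 240.88], [17.5, 164.5], [-176.32, 176.32]. Speed limits (degrees/s): [108.29, 108.29, 136.94, 180, 180, 180].

INTERFACE

Orientations are given as a 3x3 rotation matrix whose columns are the frame's x, y, z axes.
In Python, from workcell import robot gives the robot as it stands.
- The arm moves only by the shell command python3 -m creep 'ROWS' [FORCE]. ROWS is JSON, one flat list of numbers, 7 for each row, row after row: the turn, a rotation vector about the world's x, y, z in degrees, then the shift along the world's x, y, z in cm, then the gripper's target within -1 to 1 (fully open at 1, half-way at 0, shut at -1). A call has 1 to 10 rows; each row is the pose to reach, as a shift and turn from the pose commanded when the call began; what a row does not reach only later rows make up. A row lasts 1/8 s, in which the tool goes at most 62.5 mm and 10.7 degrees, less where a joint would pass 70% of its speed; a pose out of reach is approached as far as the arm can. A call with a gripper value outside its range is refused whole. The fingers move at their own pace and stop on an object; FORCE is the grip in N (left out, the last holds). Time passes only in rows, so rows that repeat a pose let the fingers close. It gives the time, the measured TCP pose, the force, the opening and the grip force at its end, in the units of the state.
- robot.read_state(): the state, without advancing time (a new reading comes with each control period).
- robot.grab_frame(name): name is "scene" or "top" or "wrist"; returns (picture, depth): 480x640x3 uint8, blue, green, red; 480x640 float32, m along the optical axis (not along the pixel's ray), 0 where there is no reading.
- robot.camera_info(name): a dict with "fx", "fy", "cx", "cy" (pixels), "k1" (the pictures are not rectified: a ray, as slopes to the right and down, at radius r is drawn at 1 + k1 r^2 times it, then the intrinsics apply), "R" (3x3) and "t" (3): a world point X has camera coordinates R X + t; the wrist camera has in their place "T_tool_cam" (4x4, takes a point from camera to tool coordinates, whose origin is the TCP and whose axes are the flange's). Camera axes: x right, y down, z forward; pixel columns grow to the right and rows downward; lengths in m; the calibration is good to about 2 mm. A picture is of the moment at which its call begins: read the wrist's pose just before it. camera_info takes no time and is no camera call.
- robot.job_done(): hands the job in; it is judged then, once.
The state is a dict: "clock": time; "joint_pos": joint angles; "qvel": joint speeds; "joint_torque": joint torques, N m; "tcp_pos": TCP position; "eef_rot": TCP orientation; "contact_force": force on the tool from outside, world axes, zero at the start; "moment": the same for the moment, N m; "width": finger opening in m; "finger_force": force on a finger pad.
Only numpy, scipy, OpenCV 4.12 (cv2) and the standard library are available. Lean on these libraries where they do the work, as an engineer would, in place of code of your own. Each camera call takes 0.05 s, during which the arm holds its last target. There are 200 camera calls.

## Working session

There is one attempt and no reset: what is moved stays moved. The work goes in short steps, Python scripts to look and compute and a shell command to move; the robot and the scene stay as the last step left them, time stands still between calls to the robot, and variables do not carry over. Pictures are saved under pics/ and viewed, at most 10 in all, crops included, and the job is handed in when it is done.

```bash
mkdir -p pics; cat > h.py <<'E'
import numpy as np, cv2
from workcell import robot
def world(name,u,v,depth=None,z=None):
    c=robot.camera_info(name); p=np.array([[(u-c["cx"])/c["fx"],(v-c["cy"])/c["fy"]]]);q=p.copy()
    for _ in range(20): q=p/(1+c["k1"]*(q**2).sum())
    d=np.array([q[0,0],q[0,1],1.]);R=np.array(c["R"]);t=np.array(c["t"])
    o=-R.T@t; d=R.T@d
    s=depth if depth is not None else (z-o[2])/d[2]
    return o+s*d
E
python3 - <<'E'
from h import *
for n in("scene","top"):
    p,d=robot.grab_frame(n);cv2.imwrite(f"pics/{n}.png",p);np.save(n+".npy",d)
    c=robot.camera_info(n);print(n,-np.array(c["R"]).T@c["t"])
E
```

```text
scene [-0.01239455  0.88849947  0.5159068 ]
top [0.39130305 0.05250193 0.93560673]
```

View pics/scene.png

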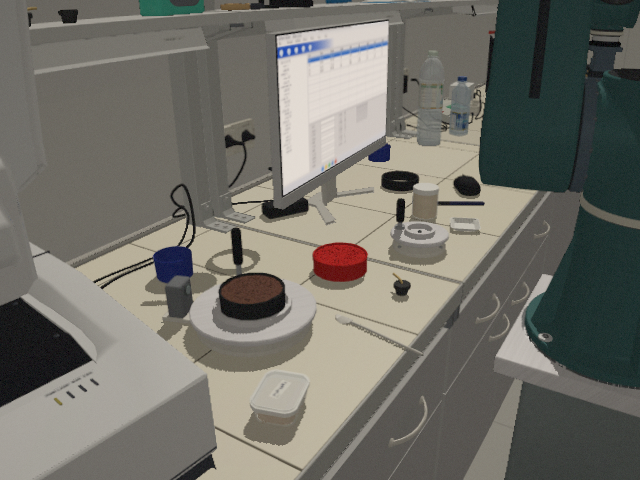

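View pics/top.png

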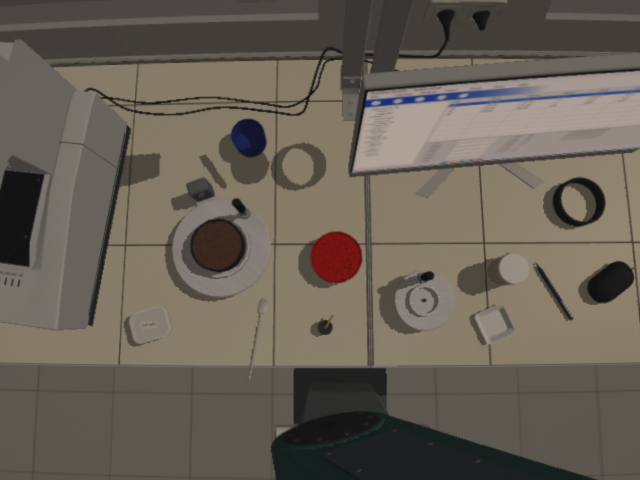

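The scene view shows the large platter with the black dish. In the top view:
- **Large turntable:** platter around (221,247), dish (218,245), handle (239,207), reader (200,188).
- **Look-alikes:** the red tin (336,257), the small turntable (424,301) with its handle (426,277), the black ring (579,202) and the blue cup (248,138).

I choose the large platter's handle at (239,207).

```bash
python3 - <<'E'
from h import *
p=cv2.imread("pics/top.png");d=np.load("top.npy")
cv2.imwrite("pics/crop.png",cv2.resize(p[170:310,160:290],None,fx=4,fy=4,interpolation=cv2.INTER_CUBIC))
g=p.max(2)
# dark blob of handle
m=((g<60)).astype(np.uint8);n,l,s,c=cv2.connectedComponentsWithStats(m[190:225,228:255])
for i in range(1,n):
  if s[i,4]>15: print(s[i],c[i]+[228,190])
# all points: world map by depth in region
pts=[]
for v in range(180,305):
  for u in range(165,280):
    if d[v,u]>0: pts.append([u,v,*world("top",u,v,depth=d[v,u])])
P=np.array(pts)
h=P[(P[:,4]>0.10)];print("handle pts",len(h),h[:,4].max(),np.median(h[h[:,4]>.128],0),h[h[:,4]>.128].min(0),h[h[:,4]>.128].max(0))
q=P[(abs(P[:,4]-.034)<.006)];
(cx,cy),r=cv2.minEnclosingCircle(q[:,2:4].astype(np.float32));print("platter",cx,cy,r)
q=P[(P[:,4]>.058)&(P[:,4]<.075)];print("dish",len(q),np.median(q,0))
print("red",world("top",336,257,z=.035),"small",world("top",424,301,z=.03),"smallh",world("top",428,275,z=.1),"reader",world("top",200,184,z=.067),"cup",world("top",248,135,z=.06))
E
```

```text
[  4   9  14  17 131] [238.80152672 206.15267176]
[ 0 30  6  5 19] [229.78947368 222.63157895]Traceback (most recent call last):
  File "<stdin>", line 13, in <module>
  File "h.py", line 4, in world
    c=robot.camera_info(name); p=np.array([[(u-c["cx"])/c["fx"],(v-c["cy"])/c["fy"]]]);q=p.copy()
ValueError: time passes only in moves, steps and waits
```

View pics/crop.png

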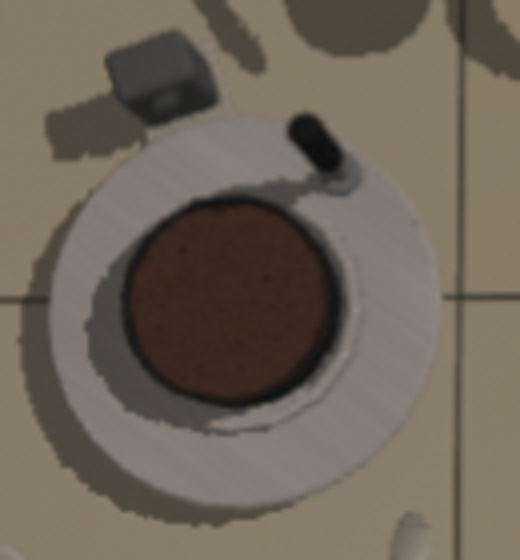

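The crop confirms the black handle: its top disc is at crop (304,130), full (236,202.5). The platter circle is at crop (245,312), full (221.3,248), and the reader is top left.

```bash
sed -i 's/^def world/C={}\ndef world/; s/c=robot.camera_info(name);/c=C.setdefault(name,None) or robot.camera_info(name);C[name]=c;/' h.py; python3 - <<'E'
from h import *
d=np.load("top.npy")
P=np.array([[u,v,*world("top",u,v,depth=d[v,u])] for v in range(180,305) for u in range(165,280) if d[v,u]>0])
np.set_printoptions(precision=4,suppress=True)
h=P[(P[:,4]>.128)];print("handle",len(h),h.min(0),np.median(h,0),h.max(0))
q=P[(abs(P[:,4]-.034)<.006)];(cx,cy),r=cv2.minEnclosingCircle(q[:,2:4].astype(np.float32));print("platter",cx,cy,r)
q=P[(P[:,4]>.055)&(P[:,4]<.075)&(P[:,1]>212)];print("dish",len(q),np.median(q,0))
A=world("top",221.3,248,z=.034);H=world("top",236,202.5,z=.138);print(A,H,np.hypot(*(H-A)[:2]))
for n,u,v,z in(("red",336,257,.035),("small",424,301,.03),("smallh",428,275,.1),("reader",200,184,.067),("cup",248,135,.06)):print(n,world("top",u,v,z=z))
s=robot.read_state();print(s["eef_rot"],s["width"],s["clock"],s["contact_force"])
E
```

```text
handle 64 [232.     198.       0.5854   0.2136   0.1282] [236.     202.       0.5923   0.2202   0.1371] [240.     206.       0.6011   0.2281   0.1402]
platter 0.5416390299797058 0.273030549287796 0.12354505062103271
dish 2213 [217.     245.       0.5215   0.2725   0.0658]
[0.5195 0.2703 0.034 ] [0.5911 0.2197 0.138 ] 0.08774177800051731
red [0.4989 0.0299 0.035 ]
small [ 0.4073 -0.1502  0.03  ]
smallh [ 0.4553 -0.144   0.1   ]
reader [0.6492 0.311  0.067 ]
cup [0.7576 0.2143 0.06  ]
[[ 0.9726  0.2326 -0.0002]
 [ 0.2326 -0.9726  0.0009]
 [ 0.     -0.001  -1.    ]] 0.09119786150832236 0.1 [ 0.283  -0.2355  0.758 ]
```

```bash
python3 - <<'E'
from h import *
d=np.load("top.npy")
np.set_printoptions(precision=3,suppress=True)
P=np.array([[u,v,*world("top",u,v,depth=d[v,u])] for v in range(60,340,2) for u in range(0,160,2) if d[v,u]>0])
for z0,z1 in((.03,.1),(.1,.2),(.2,.3),(.3,.6)):
  q=P[(P[:,4]>z0)&(P[:,4]<z1)&(P[:,2]<.75)&(P[:,3]>.4)]
  print(z0,len(q),q[:,2:].min(0) if len(q) else "",q[:,2:].max(0) if len(q) else "")
E
```

```text
0.03 903 [0.333 0.4   0.03 ] [0.75  0.549 0.1  ]
0.1 4109 [0.352 0.493 0.1  ] [0.75  0.669 0.2  ]
0.2 584 [0.597 0.531 0.2  ] [0.75  0.628 0.3  ]
0.3 538 [0.601 0.527 0.3  ] [0.75  0.548 0.375]
```

```bash
python3 -m creep '[0,0,0,5,9,3,1, 0,0,0,9,17,3,1, 0,0,0,13,25,3,1, 0,0,0,17,33,3,1, 0,0,0,21,39,3,1, 0,0,0,23,45,3,1, 0,0,0,25,51,3,1, 0,0,0,26,56,3,1, 0,0,0,27,62,3,1, 0,0,0,28,68,3,1]' 25
```

```text
clock: 1.35
tcp_pos: [0.4144, -0.1124, 0.2438]
eef_rot: [[0.973, 0.232, 0.0], [0.232, -0.973, -0.0], [0.0, 0.0, -1.0]]
contact_force: [0.6, -1.1, -0.1]
width: 0.0912
finger_force: 0.0
```

```bash
python3 -m creep '[0,0,0,0,0,0,1,0,0,0,0,0,0,1]'
```

```text
clock: 1.6
tcp_pos: [0.4141, -0.1144, 0.2436]
eef_rot: [[0.972, 0.234, -0.0], [0.234, -0.972, -0.0], [-0.0, 0.0, -1.0]]
contact_force: [-0.5, 0.5, -0.0]
width: 0.0912
finger_force: 0.0
```

```bash
python3 -m creep '[0,0,0,3,6,0,1, 0,0,0,5,11,0,1, 0,0,0,7,16,0,1, 0,0,0,9,20,0,1, 0,0,0,11,24,0,1, 0,0,0,13,28,0,1, 0,0,0,15.5,31,0,1, 0,0,0,17.7,33.4,0,1, 0,0,0,17.7,33.4,0,1, 0,0,0,17.7,33.4,0,1]' && python3 - <<'E'
from h import *
np.set_printoptions(precision=4,suppress=True)
s=robot.read_state();p,d=robot.grab_frame("wrist");c=robot.camera_info("wrist")
cv2.imwrite("pics/w1.png",p);np.save("w1.npy",d)
T=np.array(c["T_tool_cam"]);R=np.array(s["eef_rot"])
C["w"]=dict(c,R=(R@T[:3,:3]).T,t=-(R@T[:3,:3]).T@(R@T[:3,3]+s["tcp_pos"]))
P=np.array([[u,v,*world("w",u,v,depth=d[v,u])] for v in range(0,480,3) for u in range(0,640,3) if d[v,u]>0])
h=P[(P[:,4]>.125)&(P[:,4]<.15)];print("handle",len(h),h.min(0),np.median(h,0),h.max(0))
q=P[(P[:,4]>.06)&(P[:,4]<.075)];print("dish",len(q),q.min(0),np.median(q,0),q.max(0));print(s["joint_pos"],s["tcp_pos"])
E
```

```text
clock: 2.85
tcp_pos: [0.5912, 0.2179, 0.2432]
eef_rot: [[0.973, 0.231, -0.001], [0.231, -0.973, -0.0], [-0.001, 0.0, -1.0]]
contact_force: [0.6, -0.9, -0.9]
width: 0.0911
finger_force: 0.0
handle 117 [303.     195.       0.5872  -0.0292   0.1251] [582.     213.       0.6617   0.0086   0.1379] [633.     240.       0.6812   0.2327   0.1499]
dish 1243 [0.     0.     0.433  0.0906 0.06  ] [237.     240.       0.5481   0.304    0.0666] [516.     306.       0.8298   0.5396   0.075 ]
[ 18.1164  13.6601 106.7486  -0.0118  59.6513  94.7685] [0.5912 0.2179 0.2432]
```

View pics/w1.png

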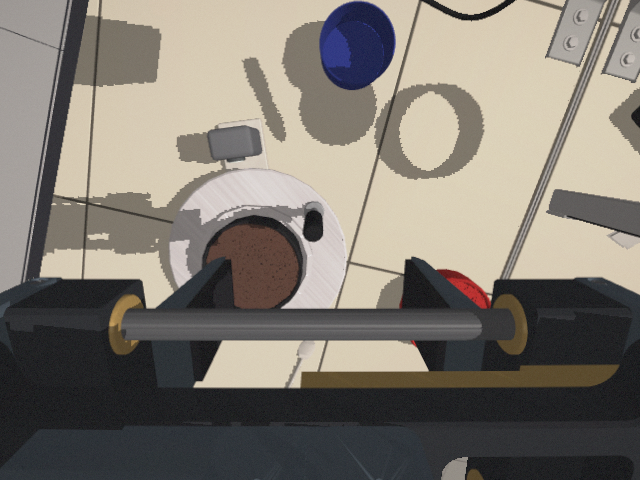

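The wrist view shows the handle at (314,225), with its top disc at about (314,233). It sits midway between the fingers, and the platter and seated dish are at lower left.

```bash
python3 - <<'E'
from h import *
np.set_printoptions(precision=4,suppress=True)
s=robot.read_state();c=robot.camera_info("wrist")
T=np.array(c["T_tool_cam"]);R=np.array(s["eef_rot"])
C["w"]=dict(c,R=(R@T[:3,:3]).T,t=-(R@T[:3,:3]).T@(R@T[:3,3]+s["tcp_pos"]))
d=np.load("w1.npy")
P=np.array([[u,v,*world("w",u,v,depth=d[v,u])] for v in range(190,250) for u in range(295,335) if d[v,u]>0])
h=P[(P[:,4]>.134)&(P[:,4]<.143)];print("handle top",len(h),h.min(0),h.mean(0),h.max(0))
g=cv2.imread("pics/w1.png");m=(abs(g.astype(int).ptp(2) if hasattr(g,'x') else np.ptp(g.astype(int),2))<25)&(g.max(2)>165)
print(world("w",258,259,z=.034),world("w",314,233,z=.138))
E
```

```text
handle top 299 [303.     223.       0.5858   0.2164   0.1341] [312.2943 232.0468   0.5941   0.2245   0.1379] [322.     241.       0.6015   0.2326   0.1404]
[0.5219 0.2749 0.034 ] [0.5936 0.223  0.138 ]
```

```bash
python3 -m creep '[0,0,0,0.2,0.4,-5,1, 0,0,0,0.2,0.4,-10,1, 0,0,0,0.2,0.4,-13,1, 0,0,0,0.2,0.4,-15.7,1, 0,0,0,0.2,0.4,-15.7,1, 0,0,0,0.2,0.4,-15.7,-0.4, 0,0,0,0.2,0.4,-15.7,-0.8, 0,0,0,0.2,0.4,-15.7,-1, 0,0,0,0.2,0.4,-15.7,-1, 0,0,0,0.2,0.4,-15.7,-1]' 25; python3 -m creep '[0,0,0,0,0,0,-1,0,0,0,0,0,0,-1,0,0,0,0,0,0,-1,0,0,0,0,0,0,-1]'
python3 - <<'E'
import numpy as np
np.set_printoptions(precision=2,suppress=True)
# shifts per call of 60 deg (10 rows of 6 deg), about axis, cm
for k in range(6):
    a=np.radians(-35.6+60*k+6*np.arange(11)); p=8.8*np.c_[np.cos(a),np.sin(a)]
    print(k,(p-p[0])[1:].round(2).tolist())
E
```

```text
clock: 4.15
tcp_pos: [0.5932, 0.2237, 0.0868]
eef_rot: [[0.973, 0.233, 0.0], [0.233, -0.973, 0.0], [0.0, -0.0, -1.0]]
contact_force: [-0.6, 0.7, -0.4]
width: 0.0441
finger_force: 0.0
clock: 4.65
tcp_pos: [0.5933, 0.2237, 0.0867]
eef_rot: [[0.973, 0.233, 0.0], [0.233, -0.973, -0.0], [0.0, 0.0, -1.0]]
contact_force: [0.3, -0.9, -1.5]
width: 0.0174
finger_force: 25.0
0 [[0.5, 0.78], [0.91, 1.6], [1.23, 2.46], [1.46, 3.35], [1.6, 4.26], [1.64, 5.18], [1.59, 6.1], [1.44, 7.01], [1.19, 7.9], [0.86, 8.76]]
1 [[-0.42, 0.82], [-0.93, 1.59], [-1.52, 2.3], [-2.17, 2.95], [-2.89, 3.52], [-3.67, 4.02], [-4.49, 4.43], [-5.35, 4.75], [-6.24, 4.98], [-7.16, 5.12]]
2 [[-0.92, 0.04], [-1.84, -0.01], [-2.75, -0.16], [-3.64, -0.41], [-4.49, -0.74], [-5.31, -1.17], [-6.08, -1.67], [-6.79, -2.26], [-7.44, -2.92], [-8.01, -3.64]]
3 [[-0.5, -0.78], [-0.91, -1.6], [-1.23, -2.46], [-1.46, -3.35], [-1.6, -4.26], [-1.64, -5.18], [-1.59, -6.1], [-1.44, -7.01], [-1.19, -7.9], [-0.86, -8.76]]
4 [[0.42, -0.82], [0.93, -1.59], [1.52, -2.3], [2.17, -2.95], [2.89, -3.52], [3.67, -4.02], [4.49, -4.43], [5.35, -4.75], [6.24, -4.98], [7.16, -5.12]]
5 [[0.92, -0.04], [1.84, 0.01], [2.75, 0.16], [3.64, 0.41], [4.49, 0.74], [5.31, 1.17], [6.08, 1.67], [6.79, 2.26], [7.44, 2.92], [8.01, 3.64]]
```

The sleeve is held at 17.4 mm with 25 N, so I'll start turning.

```bash
python3 -m creep '[0,0,0,0.5,0.78,0,-1, 0,0,0,0.91,1.6,0,-1, 0,0,0,1.23,2.46,0,-1, 0,0,0,1.46,3.35,0,-1, 0,0,0,1.6,4.26,0,-1, 0,0,0,1.64,5.18,0,-1]' 25
```

```text
clock: 5.4
tcp_pos: [0.6094, 0.2761, 0.0866]
eef_rot: [[0.973, 0.233, -0.0], [0.233, -0.973, -0.0], [-0.0, 0.0, -1.0]]
contact_force: [-5.1, -0.7, 2.5]
width: 0.0178
finger_force: 25.0
```

```bash
python3 -m creep '[0,0,0,-0.05,0.92,0,-1, 0,0,0,-0.2,1.83,0,-1, 0,0,0,-0.45,2.72,0,-1, 0,0,0,-0.78,3.58,0,-1, 0,0,0,-1.2,4.4,0,-1, 0,0,0,-1.71,5.17,0,-1, 0,0,0,-2.3,5.88,0,-1, 0,0,0,-2.95,6.53,0,-1, 0,0,0,-3.67,7.1,0,-1, 0,0,0,-4.45,7.6,0,-1]' 25
```

```text
clock: 6.65
tcp_pos: [0.5645, 0.3512, 0.0866]
eef_rot: [[0.973, 0.233, -0.001], [0.233, -0.973, -0.001], [-0.001, 0.001, -1.0]]
contact_force: [-3.9, -8.9, 4.2]
width: 0.0175
finger_force: 25.0
```

```bash
python3 -m creep '[0,0,0,-0.82,0.4,0,-1, 0,0,0,-1.68,0.7,0,-1, 0,0,0,-2.57,0.93,0,-1, 0,0,0,-3.49,1.05,0,-1, 0,0,0,-4.41,1.08,0,-1, 0,0,0,-5.33,1.02,0,-1, 0,0,0,-6.24,0.87,0,-1, 0,0,0,-7.13,0.62,0,-1, 0,0,0,-7.98,0.29,0,-1, 0,0,0,-8.8,-0.14,0,-1]' 25
```

```text
clock: 7.9
tcp_pos: [0.4765, 0.35, 0.0867]
eef_rot: [[0.973, 0.233, 0.0], [0.233, -0.973, 0.0], [0.0, -0.0, -1.0]]
contact_force: [0.6, 0.9, -3.4]
width: 0.0175
finger_force: 25.0
```

```bash
python3 -m creep '[0,0,0,-0.77,-0.5,0,-1, 0,0,0,-1.48,-1.09,0,-1, 0,0,0,-2.13,-1.75,0,-1, 0,0,0,-2.7,-2.47,0,-1, 0,0,0,-3.2,-3.25,0,-1, 0,0,0,-3.61,-4.07,0,-1, 0,0,0,-3.93,-4.93,0,-1, 0,0,0,-4.16,-5.82,0,-1, 0,0,0,-4.3,-6.73,0,-1, 0,0,0,-4.34,-7.65,0,-1]' 25
```

```text
clock: 9.15
tcp_pos: [0.4334, 0.2728, 0.0867]
eef_rot: [[0.973, 0.233, -0.001], [0.233, -0.973, -0.0], [-0.001, 0.0, -1.0]]
contact_force: [-3.6, 1.4, -1.6]
width: 0.0176
finger_force: 25.0
```

```bash
python3 -m creep '[0,0,0,0.05,-0.92,0,-1, 0,0,0,0.2,-1.83,0,-1, 0,0,0,0.45,-2.72,0,-1, 0,0,0,0.78,-3.58,0,-1, 0,0,0,1.2,-4.4,0,-1, 0,0,0,1.71,-5.17,0,-1, 0,0,0,2.3,-5.88,0,-1, 0,0,0,2.95,-6.53,0,-1, 0,0,0,3.67,-7.1,0,-1, 0,0,0,4.45,-7.6,0,-1]' 25
```

```text
clock: 10.4
tcp_pos: [0.4789, 0.1972, 0.0867]
eef_rot: [[0.973, 0.233, 0.0], [0.233, -0.973, 0.0], [0.0, 0.0, -1.0]]
contact_force: [-1.6, -0.1, -3.5]
width: 0.0175
finger_force: 25.0
```

```bash
python3 -m creep '[0,0,0,0.82,-0.4,0,-1, 0,0,0,1.68,-0.71,0,-1, 0,0,0,2.57,-0.93,0,-1, 0,0,0,3.49,-1.06,0,-1, 0,0,0,4.41,-1.1,0,-1, 0,0,0,5.33,-1.05,0,-1, 0,0,0,6.24,-0.9,0,-1, 0,0,0,7.13,-0.65,0,-1, 0,0,0,7.98,-0.32,0,-1, 0,0,0,8.8,0.11,0,-1]' 25
```

```text
clock: 11.65
tcp_pos: [0.5669, 0.199, 0.0867]
eef_rot: [[0.973, 0.233, 0.0], [0.233, -0.973, 0.0], [0.0, -0.0, -1.0]]
contact_force: [0.1, -1.3, -4.1]
width: 0.0175
finger_force: 25.0
```

```bash
python3 -m creep '[0,0,0,0.75,0.5,0,-1, 0,0,0,1.44,1.09,0,-1, 0,0,0,2.08,1.75,0,-1, 0,0,0,2.35,2.1,0,-1, 0,0,0,2.63,2.47,0,-1, 0,0,0,2.63,2.47,0,-1, 0,0,0,2.63,2.47,0,-1]' 25
```

```text
clock: 12.52
tcp_pos: [0.5931, 0.2237, 0.0868]
eef_rot: [[0.973, 0.233, 0.001], [0.233, -0.973, 0.0], [0.001, 0.0, -1.0]]
contact_force: [5.8, -3.8, -7.8]
width: 0.0177
finger_force: 25.0
```

The handle is back at its start. Next I open the gripper, lift straight up, and back off to the robot's side to look.

```bash
python3 -m creep '[0,0,0,0,0,0,0, 0,0,0,0,0,0,0.5, 0,0,0,0,0,0,0.8, 0,0,0,0,0,0,0.8, 0,0,0,0,0,0,0.8, 0,0,0,0,0,0,0.8]' && python3 -m creep '[0,0,0,0,0,3,0.8, 0,0,0,0,0,7,0.8, 0,0,0,0,0,11,0.8, 0,0,0,0,0,15,0.8, 0,0,0,-2,-5,17,0.8, 0,0,0,-5,-10,17,0.8, 0,0,0,-9,-15,17,0.8, 0,0,0,-11,-20,17,0.8, 0,0,0,-12,-26,17,0.8, 0,0,0,-12,-26,17,0.8]' && python3 - <<'E'
from h import *
np.set_printoptions(precision=4,suppress=True)
p,_=robot.grab_frame("top");a=p[170:310,160:290]
q,_=robot.grab_frame("scene");b=q[200:380,130:360]
k=cv2.resize(a,(520,560));l=cv2.resize(b,(280,219));o=np.zeros((560,800,3),np.uint8);o[:,:520]=k;o[:219,520:]=l
cv2.imwrite("pics/end.png",o)
m=cv2.connectedComponentsWithStats((p.max(2)<60).astype(np.uint8)[190:225,228:255]);print(m[2][1:],m[3][1:]+[228,190])
s=robot.read_state();print(s["contact_force"],s["qvel"])
E
```

```text
clock: 13.28
tcp_pos: [0.5925, 0.2234, 0.0867]
eef_rot: [[0.973, 0.233, -0.0], [0.233, -0.973, -0.0], [-0.0, 0.0, -1.0]]
contact_force: [0.2, 0.4, 0.4]
width: 0.0747
finger_force: 0.0
clock: 14.52
tcp_pos: [0.4718, -0.0395, 0.257]
eef_rot: [[0.974, 0.228, 0.001], [0.228, -0.974, -0.0], [0.0, 0.0, -1.0]]
contact_force: [0.1, -0.6, -0.1]
width: 0.0821
finger_force: 0.0
[[  4   9  13  15 108]
 [  0  31   5   4  11]] [[238.25   205.5556]
 [229.6364 222.8182]]
[0.0266 0.2878 0.8683] [ 2.0042  0.5046 -0.1873 -0.0542  0.1767  0.1944]
```

View pics/end.png

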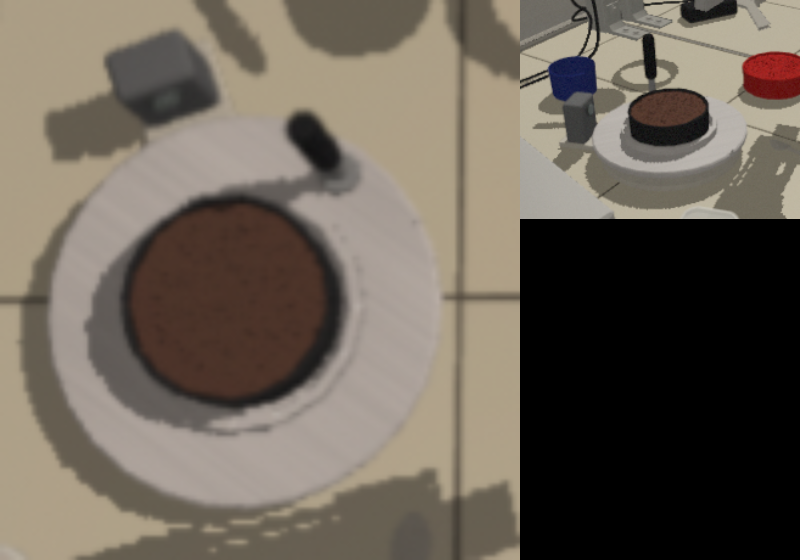

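The handle top is back at crop (304,130), the dish sits flat in its seat, and the arm is clear.

```bash
python3 -m creep '[0,0,0,0,0,0,0.8,0,0,0,0,0,0,0.8]' >/dev/null; python3 -c "
from workcell import robot
print(robot.job_done())"
```

```text
the job is handed in; nothing more can be done
None
```

I turned the large turntable one full turn anticlockwise by its crank handle and let go with the handle back where it started. The final pictures show the dish flat in its seat; the arm never went near the small turntable, and the job is handed in.

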